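# Open the movement test box

## Task

Press down the release tab on the front of the larger grey box so that its sprung lid lifts, then push the lid all the way back until it stands open by itself against its stop, and take your hand away. Use the fingertips only: grasp nothing, leave the smaller box shut and the things lying around where they are.

Things in the scene. Friction and masses are not known exactly. Their poses are not given: they have to be found in the camera images.
- tester: the larger grey metal box, a case in which a clock movement is tested: 150 mm deep (its x), 180 mm wide (its y), 70 mm high, fixed to the bench. Origin at the centre of its underside, x axis from its front (release tab side) to its hinge side, z up. It stands turned up to 20 degrees about the vertical, left or right of a smaller look-alike.
- tester_tab (a joint): angle of the large box's release tab (rad): 0 at rest, 0.22 pressed to its stop; springs back when let go. The latch lets the lid go at about 0.12. Spring: some 1 N at the start and 4 N at the stop, pressing at tester_press
- tester_press (a point): the place to press on the large box's release tab: a level steel paddle that sticks out of the middle of the front face, 32 mm wide, its top 44 mm above the bench, 5 mm thick, reaching 52 mm out from the face; this point is on the top, 40 mm out from the face. Pressing it straight down moves it about 10 mm. Behind it an upright strip with a catch (front face 6 mm out from the box, top 81 mm above the bench) holds the lid's front edge.
- tester_lid (a joint): opening angle of the large box's lid (rad): 0 shut, about 0.63 where its spring pin lifts it when the latch lets go, 1.9 fully open against the stop. It weighs 0.08 to 0.17 kg and swings freely: let go short of upright (1.57) it drops back onto the spring pin; past about 1.65 it falls open by itself and stays there
- tester_edge (a point): middle of the lower front edge of the large box's lid (the free edge, 150 mm from the hinge); moves with the lid. The lid is a flat, hollow sheet-aluminium panel, 150 by 180 by 6 mm, lying on top of the box
- tester_hinge (a point): middle of the large box's hinge line, along the top of its far side, 70 mm above the bench; its axes are those of the box
- keeper: a smaller grey box of the same make (100 mm deep, 110 mm wide, 56 mm high), with its own lid and tab; origin at the centre of its underside, axes as for the large one. To be left shut
- keeper_lid (a joint): opening angle of the small box's lid (rad), 0 shut; to be left shut
- loupe: black eye loupe, 34 mm across, 30 mm high, standing in front of the large box to the left of its tab; origin under its centre. Bystander
- barrel: brass spring barrel with a stub on top, 36 mm across, 22 mm high, in front of the large box to the right of its tab; origin under its centre. Bystander
- oilcup: white ceramic oil cup, 32 mm across, 22 mm high, in front of the small box; origin under its centre. Bystander
- jar: amber glass jar, 34 mm across, 55 mm high, between the boxes; origin under its centre. Bystander
- driver: screwdriver, 150 mm long, lying between and beyond the boxes; origin near its middle. Bystander
- alarm: round brass alarm clock on a wooden foot, 100 mm high, at the left; origin under its centre. Bystander
- brush: wooden brush, 160 mm long, lying at the right. Bystander

How it is judged:
On the way, in this order (a step that is already met when the one before it is completed fails the run):
1. the fingers have pressed the large box's tab (past 0.07 rad) and its lid has come off the latch (above 0.05 rad) (value of joint tester_tab above 0.07 rad and value of joint tester_lid above 0.05 rad and contact force between the fingers and tester above 0.3 N).
2. the large box's lid is fully open (above 1.8 rad) (value of joint tester_lid above 1.8 rad), for 0.2 s.
At the end, for the whole second after the job is handed in: The large box's lid rests at its stop (above 1.8 of 1.9 rad, still within 0.1 rad/s), its tab is released (below 0.05 rad), the small box's lid is shut (below 0.05 rad) (value of joint tester_lid above 1.8 rad and velocity of joint tester_lid between -0.1 and 0.1 rad/s and value of joint each of tester_tab, keeper_lid below 0.05 rad); the robot touches nothing.
It fails at once if the small box is opened (value of joint keeper_lid above 0.08 rad).
It fails at once if a loose thing on the bench is moved by more than 25 mm, or lifted (distance of any of loupe, barrel, oilcup, jar, driver, alarm, brush from where it was at the start of the episode above 0.025 m).
It also fails if it takes over 48 s, if anything falls off the work surface, if the arm or the gripper's body presses on something with over 40 N, if the wrist force passes 120 N, or if a joint passes its speed limit or range.

## Robot

A 6-joint arm with a two-finger parallel gripper is mounted at the origin on the work surface. World frame = base frame: x ahead of the robot, y to its left, z up, the work surface at z = 0. Lengths are in m, angles in rad, forces in N, time in s.
With the tool pointing down it reaches from about 0.4 to 0.925 m from the base axis. Payload 12.5 kg.
Tool frame: the origin (TCP) lies at the very end of the fingers, on their centre line; the grasp point (between the pads) lies 19 mm behind it; z points along the fingers, y is the direction in which the jaws open and shut (so a half turn about z gives the same grasp; the last joint's range is limited). The gripper opens to 95 mm and grips with 3 to 60 N. Pads are 20 mm wide; open, the fingers measure 119 mm over their backs; the gripper's body (75 mm by 180 mm) begins 59 mm behind the grasp point.
Start: joints at [1.028, 0.491, 1.559, -0, 1.092, -0.106], TCP at [0.264, 0.566, 0.215] pointing down, gripper open.
Joint ranges: [-3.1, 3.1], [-0.84, 2.19], [0.05, 2.79], [-1.13, 4.28], [0.06, 2.93], [-2.69, 2.69]. Speed limits (rad/s): [2.22, 2.22, 2.79, 3.14, 3.14, 3.14].

## Interface

Orientations are given as a rotation vector (axis times angle).
In Python, from cell import manip gives the robot as it stands. The module is installed in compiled form; this text tells all that it offers.
- The arm moves only by the tool step_arm, never from a script. Its argument "steps" is a list of rows, each an object with "dp": the shift along the tool's x, y, z in units of 40 mm (1.0 is 40 mm), a list of three; "turn": the turn about the tool's z in units of 5 degrees (1.0 is 5 degrees); "hand": the opening, from 0 (shut) to 1 (fully open). A call has 1 to 5 rows; each row is the pose to reach, as a shift and turn from the pose commanded when the call began, along the tool's axes at that moment; what a row does not reach only later rows make up. A row lasts 1/10 s, in which the tool goes at most 50 mm and 8.59 degrees, less where a joint would pass 70% of its speed; a pose out of reach is approached as far as the arm can. A call with a gripper value outside its range is refused whole. The fingers move at their own pace and stop on an object; the grip force is fixed at half the most. Time passes only in rows, so rows that repeat a pose let the fingers close. It gives the time, the measured TCP pose, the force and the opening at its end, in the units of the state.
- manip.get_obs(): the state, without advancing time (a new reading comes with each control period).
- manip.get_image(name): name is "scene" or "side" or "wrist"; returns (picture, depth): 480x640x3 uint8, blue, green, red; 480x640 float32, m along the optical axis (not along the pixel's ray), 0 where there is no reading.
- manip.camera_params(name): a dict with "fx", "fy", "cx", "cy" (pixels), "R" (3x3) and "t" (3): a world point X has camera coordinates R X + t. Camera axes: x right, y down, z forward; pixel columns grow to the right and rows downward; lengths in m; the calibration is good to about 2 mm. The wrist camera is an equidistant fisheye: a pixel r from the principal point sees the ray r / f radians off the axis. A picture is of the moment at which its call begins: read the wrist's pose just before it. camera_params takes no time and is no camera call; for the wrist camera it gives the pose at the moment of the call.
- manip.job_done(): hands the job in, once; it reports no verdict.
The state is a dict: "time": time; "joints": joint angles; "joint_vel": joint speeds; "effort": joint torques, N m; "ee_pos": TCP position; "eef_rot": TCP orientation; "ft_force": force on the tool from outside, world axes, zero at the start; "ft_torque": the same for the moment, N m; "finger_gap": opening from 0.0 (shut) to 1.0 (fully open).
Only numpy, scipy, OpenCV 4.12 (cv2) and the standard library are available. Lean on these libraries where they do the work, as an engineer would, in place of code of your own. Each camera call takes 0.05 s, during which the arm holds its last target.

## Working session

There is one attempt and no reset: what is moved stays moved. The work goes in short steps, Python scripts to look and compute and a tool call to move; the robot and the scene stay as the last step left them, time stands still between calls to the robot, and variables do not carry over. Pictures are saved under pics/ and viewed, and the job is handed in when it is done.

Besides the shell and the picture viewer there is one more tool, called after "Request:" as name(argument=value, ...) on one line, values as JSON. step_arm: Moves the arm, as the interface text tells. Its arguments: {"type":"object","properties":{"steps":{"type":"array"}},"required":["steps"]}

```bash
mkdir -p pics; ls; python3 - <<'E'
from cell import manip
import cv2,numpy as np
o=manip.get_obs();print({k:np.round(v,3) for k,v in o.items()})
for n in("scene","side"):
    im,d=manip.get_image(n);cv2.imwrite(f"pics/{n}0.png",im);np.save(f"pics/{n}0.npy",d)
    p=manip.camera_params(n);print(n,{k:np.round(v,3).tolist() for k,v in p.items()})
E
```

```text
pics
{'time': np.float64(0.0), 'joints': array([ 1.028,  0.492,  1.559, -0.   ,  1.092, -0.106]), 'joint_vel': array([-0.002,  0.001, -0.001, -0.001, -0.   ,  0.   ]), 'effort': array([ 1.0000e-03, -6.1266e+01, -2.5818e+01,  6.9000e-02,  4.8000e-02,
       -0.0000e+00]), 'ee_pos': array([0.264, 0.566, 0.214]), 'eef_rot': array([-6.810e-01, -3.067e+00,  2.000e-03]), 'ft_force': array([-0.448,  0.047, -0.174]), 'ft_torque': array([ 0.013, -0.009, -0.012]), 'finger_gap': np.float64(1.0)}
scene {'fx': 481.541, 'fy': 481.541, 'cx': 319.749, 'cy': 248.75, 'R': [[0.62, 0.785, -0.004], [0.48, -0.382, -0.79], [-0.621, 0.487, -0.613]], 't': [-0.369, -0.208, 1.641]}
side {'fx': 555.684, 'fy': 555.684, 'cx': 331.133, 'cy': 237.903, 'R': [[0.812, -0.584, -0.019], [-0.447, -0.6, -0.664], [0.376, 0.547, -0.748]], 't': [-0.443, 0.315, 1.094]}
```

View pics/scene0.png

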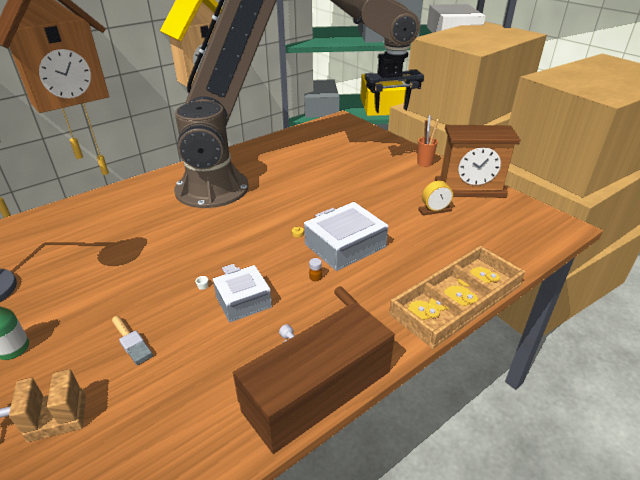

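View pics/side0.png

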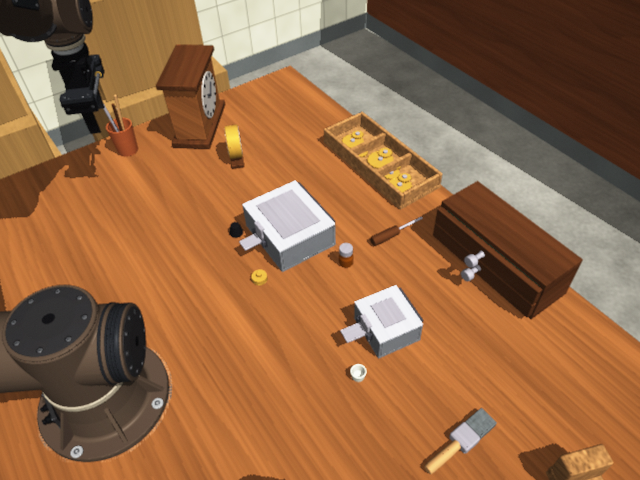

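The scene view shows the large box around (346,232) and the side view around (290,222), with its tab at (252,242), the loupe at (236,229) and the barrel at (259,277). The small box is at (388,320) in the side view. I'll measure them from the depth.

```bash
cat > h.py <<'E'
import numpy as np,cv2
from cell import manip
def world(n,d):
    p=manip.camera_params(n);v,u=np.mgrid[0:480,0:640]
    c=np.stack([(u-p['cx'])/p['fx']*d,(v-p['cy'])/p['fy']*d,d],-1)
    return (c-np.array(p['t']))@np.array(p['R'])
E
python3 - <<'E'
from h import *
for n in("side","scene"):
    d=np.load(f"pics/{n}0.npy");W=world(n,d);z=W[...,2]
    roi=(d>0)&(W[...,0]>.3)&(W[...,0]<.9)&(abs(W[...,1])<.4)
    def rep(lo,hi,amin,tag):
        m=(roi&(z>lo)&(z<hi)).astype(np.uint8)
        k,l,s,c=cv2.connectedComponentsWithStats(m)
        for i in range(1,k):
            if s[i,4]>amin:
                P=W[l==i];r=cv2.minAreaRect((P[:,:2]*1000).astype(np.float32))
                print(n,tag,s[i].tolist(),np.round(P.mean(0),3),'rect',np.round(r[0],1),np.round(r[1],1),round(r[2],1))
    rep(.071,.083,300,'lidL');rep(.057,.067,200,'lidS');rep(.036,.050,40,'tab');rep(.012,.034,40,'low')
    print(np.median(z[roi&(abs(z)<.01)]))
im=cv2.imread("pics/side0.png");cv2.imwrite("pics/crop1.png",cv2.resize(im[170:310,200:360],None,fx=5,fy=4.2857,interpolation=cv2.INTER_CUBIC)[:600])
E
```

```text
side lidL [243, 180, 93, 73, 3582] [0.524 0.139 0.079] rect [525.6 145.5] [188.3 165.7] 89.2
side lidL [481, 257, 88, 46, 316] [ 0.807 -0.314  0.077] rect [ 812.3 -318.2] [ 84.6 182.9] 34.5
side lidS [256, 226, 80, 32, 217] [0.504 0.07  0.062] rect [497.4  73.8] [ 85.  185.7] 54.9
side lidS [478, 259, 90, 48, 278] [ 0.808 -0.313  0.062] rect [ 812.1 -314. ] [ 87. 189.] 32.8
side lidS [355, 285, 69, 59, 2076] [ 0.545 -0.208  0.064] rect [ 544.3 -204.7] [112.7 113.7] 79.8
side tab [324, 118, 108, 82, 881] [0.831 0.21  0.044] rect [847.1 219.5] [105.3 345.1] 0.0
side tab [434, 227, 33, 30, 165] [ 0.794 -0.128  0.043] rect [ 794.8 -127.6] [106.    7.1] 89.6
side tab [239, 230, 97, 33, 509] [0.468 0.103 0.044] rect [480.9  88. ] [ 89.3 224.4] 52.0
side tab [340, 252, 13, 7, 45] [ 0.576 -0.017  0.044] rect [576.8 -16.4] [ 8.9 27.4] 56.8
side tab [472, 264, 93, 49, 384] [ 0.805 -0.306  0.043] rect [ 807.2 -313.1] [ 86.9 195.4] 34.0
side tab [461, 270, 14, 11, 58] [ 0.754 -0.223  0.043] rect [ 754.5 -222.4] [17.3 29.5] 29.7
side tab [341, 318, 30, 25, 341] [ 0.467 -0.19   0.046] rect [ 467.7
[... 2422 characters left out ...]
593.4 -13.2] [31.8 17.5] 54.1
scene low [430, 269, 51, 36, 713] [0.855 0.238 0.02 ] rect [853.7 229.4] [92.2 90.7] 0.6
scene low [195, 276, 13, 11, 91] [ 0.431 -0.257  0.018] rect [ 430.8 -256.7] [30. 34.] 81.1
scene low [334, 286, 25, 19, 207] [ 0.704 -0.008  0.022] rect [705.2  -6.3] [24.8 71.7] 87.5
scene low [399, 286, 54, 34, 852] [0.849 0.128 0.02 ] rect [853.6 117.6] [91.1 91.9] 89.5
scene low [215, 290, 56, 29, 343] [ 0.587 -0.221  0.023] rect [ 569.2 -233.1] [146.4  73.4] 38.4
scene low [389, 304, 32, 31, 209] [0.853 0.049 0.024] rect [851.2  49.1] [ 6.9 97.5] 89.1
scene low [237, 397, 28, 43, 134] [ 0.853 -0.37   0.023] rect [ 848.8 -370.4] [  3.7 102.1] 88.2
0.00015274083587773308
```

View pics/crop1.png

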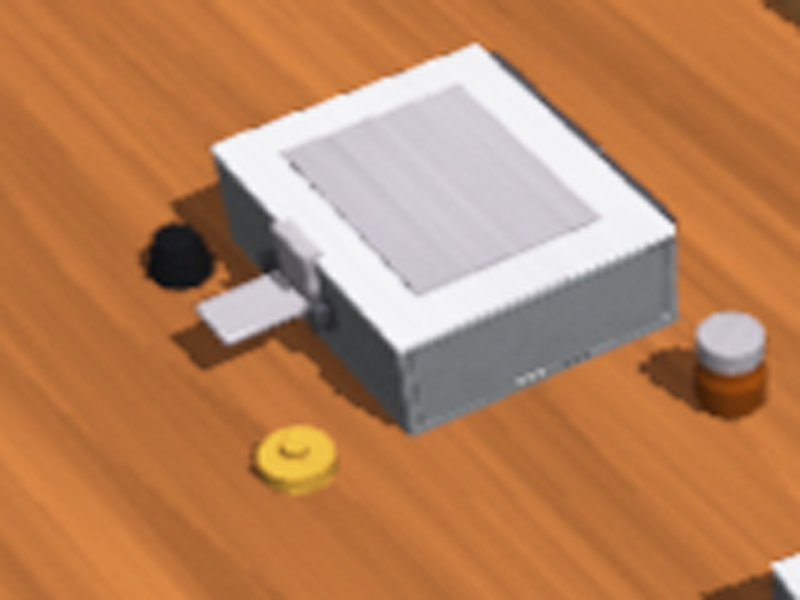

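```bash
cat >> h.py <<'E'
def ray(n,u,v,z):
    p=manip.camera_params(n);R=np.array(p['R']);c=-R.T@np.array(p['t'])
    d=R.T@np.array([(u-p['cx'])/p['fx'],(v-p['cy'])/p['fy'],1]);return c+d*(z-c[2])/d[2]
E
python3 - <<'E'
from h import *
f=lambda u,v,z:ray("side",200+u/5,170+v/4.2857,z)
C=[f(*q,.076) for q in((212,150),(478,43),(674,225),(403,350))]
for c in C:print(np.round(c,4))
FL,BL,BR,FR=C
print('center',np.mean(C,0),'widths',[np.linalg.norm(a-b).round(4) for a,b in((FL,FR),(BL,BR),(FL,BL),(FR,BR))])
x=(BL+BR-FL-FR);y=(FL+BL-FR-BR);print('yaw',np.degrees(np.arctan2(x[1],x[0])),np.degrees(np.arctan2(-y[0],y[1])))
for q in((197,310),(225,343),(270,275),(305,302)):print('tab',np.round(f(*q,.044),4))
im=cv2.imread("pics/scene0.png");cv2.imwrite("pics/crop2.png",cv2.resize(im[190:280,280:400],None,fx=6,fy=6,interpolation=cv2.INTER_CUBIC))
E
```

```text
[0.4534 0.2352 0.076 ]
[0.6047 0.2323 0.076 ]
[0.5977 0.0556 0.076 ]
[0.4488 0.0557 0.076 ]
center [0.52616057 0.14470323 0.076     ] widths [np.float64(0.1796), np.float64(0.1769), np.float64(0.1512), np.float64(0.149)]
yaw -0.564501491446525 -1.8602365937341028
tab [0.3987 0.1621 0.044 ]
tab [0.3975 0.1336 0.044 ]
tab [0.4393 0.1639 0.044 ]
tab [0.4424 0.1369 0.044 ]
```

View pics/crop2.png

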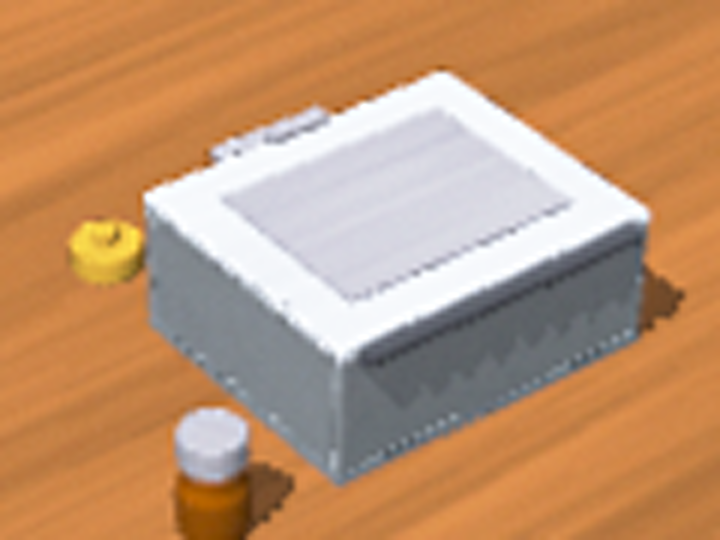

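Request:
step_arm(steps=[{"dp": [-0.76,-0.8,0],"turn": -1,"hand": 0},{"dp": [-1.52,-1.6,0],"turn": -2,"hand": 0},{"dp": [-2.28,-2.4,0],"turn": -3,"hand": 0},{"dp": [-3.04,-3.2,0],"turn": -4,"hand": 0},{"dp": [-3.8,-4.0,0],"turn": -4.8,"hand": 0}])

```text
time: 0.6
ee_pos: [0.3345, 0.3553, 0.2145]
eef_rot: [-0.022, -3.141, 0.0]
ft_force: [0.3, 0.0, 0.1]
finger_gap: 0.635
```

Request:
step_arm(steps=[{"dp": [-0.37,-1.04,0],"turn": 0,"hand": 0},{"dp": [-0.74,-2.08,0],"turn": 0,"hand": 0},{"dp": [-1.1,-3.1,0],"turn": 0,"hand": 0},{"dp": [-1.47,-4.15,0],"turn": 0,"hand": 0},{"dp": [-1.84,-5.18,0],"turn": 0,"hand": 0}])

```text
time: 1.1
ee_pos: [0.4044, 0.1468, 0.2146]
eef_rot: [0.028, 3.141, 0.0]
ft_force: [1.2, 0.6, -0.5]
finger_gap: 0.219
```

Request:
step_arm(steps=[{"dp": [0,0,0.8],"turn": 0,"hand": 0},{"dp": [0,0,1.6],"turn": 0,"hand": 0},{"dp": [0,0,2.4],"turn": 0,"hand": 0},{"dp": [0,0,3.0],"turn": 0,"hand": 0},{"dp": [0,0,3.0],"turn": 0,"hand": 0}])

```text
time: 1.6
ee_pos: [0.403, 0.1482, 0.0925]
eef_rot: [-0.028, -3.136, 0.002]
ft_force: [-0.6, 0.0, -0.2]
finger_gap: 0.003
```

```bash
python3 - <<'E'
from h import *
print(manip.get_obs()['ee_pos'])
a,_=manip.get_image("side");cv2.imwrite("pics/s1.png",cv2.resize(a[100:325,180:480],None,fx=2.6,fy=2.6))
a,_=manip.get_image("wrist");cv2.imwrite("pics/w1.png",a)
E
```

```text
[0.40301094 0.14820852 0.09245536]
```

View pics/s1.png

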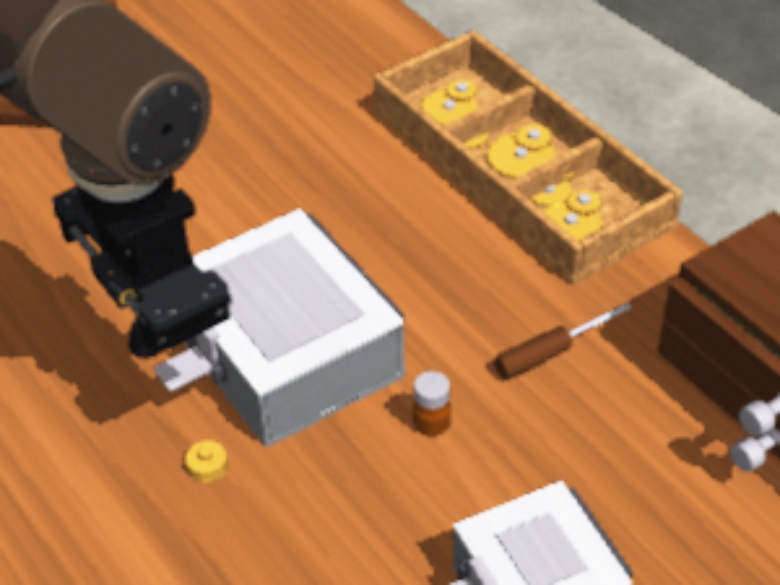

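View pics/w1.png

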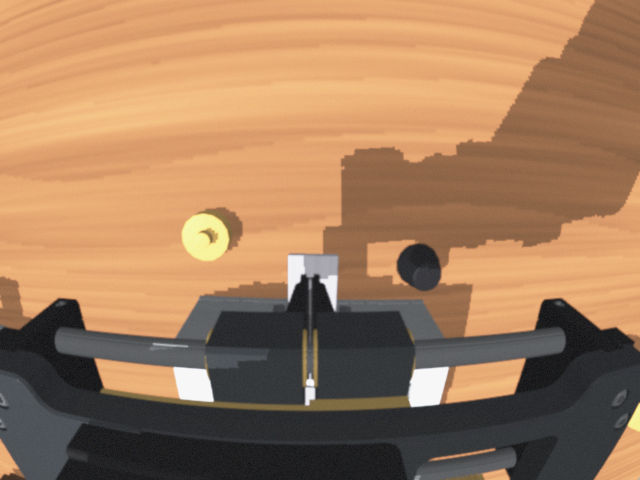

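The closed fingers sit centred above the paddle in the wrist view, near (312,265), with the loupe and barrel clear on either side. Next I press down.

Request:
step_arm(steps=[{"dp": [0,0,0.6],"turn": 0,"hand": 0},{"dp": [0,0,1.1],"turn": 0,"hand": 0},{"dp": [0,0,1.2],"turn": 0,"hand": 0},{"dp": [0,0,1.3],"turn": 0,"hand": 0},{"dp": [0,0,1.35],"turn": 0,"hand": 0}])

```text
time: 2.2
ee_pos: [0.4047, 0.1487, 0.0415]
eef_rot: [0.028, 3.14, 0.001]
ft_force: [-1.6, 0.2, 3.6]
finger_gap: 0.006
```

```bash
python3 - <<'E'
from h import *
o=manip.get_obs();print(o['ee_pos'],o['ft_force'])
a,_=manip.get_image("side");cv2.imwrite("pics/s2.png",cv2.resize(a[100:325,180:480],None,fx=2.6,fy=2.6))
E
```

```text
[0.40470977 0.14873246 0.04149603] [-1.64138421  0.17694856  3.61574242]
```

View pics/s2.png

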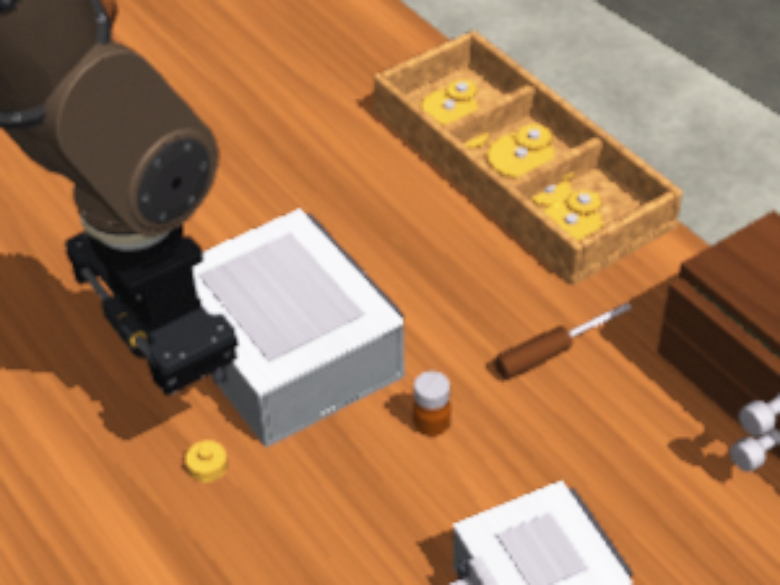

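The fingers touch the paddle at 3.6 N and the lid is still shut, so I'll press further.

Request:
step_arm(steps=[{"dp": [0,0,0.05],"turn": 0,"hand": 0},{"dp": [0,0,0.1],"turn": 0,"hand": 0},{"dp": [0,0,0.13],"turn": 0,"hand": 0},{"dp": [0,0,0.13],"turn": 0,"hand": 0}])

```text
time: 2.65
ee_pos: [0.4049, 0.1487, 0.0356]
eef_rot: [0.028, 3.14, 0.001]
ft_force: [0.7, 0.5, 4.1]
finger_gap: 0.008
```

```bash
python3 - <<'E'
from h import *
o=manip.get_obs();print(o['ee_pos'],o['ft_force'])
a,_=manip.get_image("side");cv2.imwrite("pics/s3.png",cv2.resize(a[100:325,180:480],None,fx=2.6,fy=2.6))
E
```

```text
[0.40493303 0.14867346 0.03556964] [0.66932622 0.45058569 4.05559172]
```

View pics/s3.png

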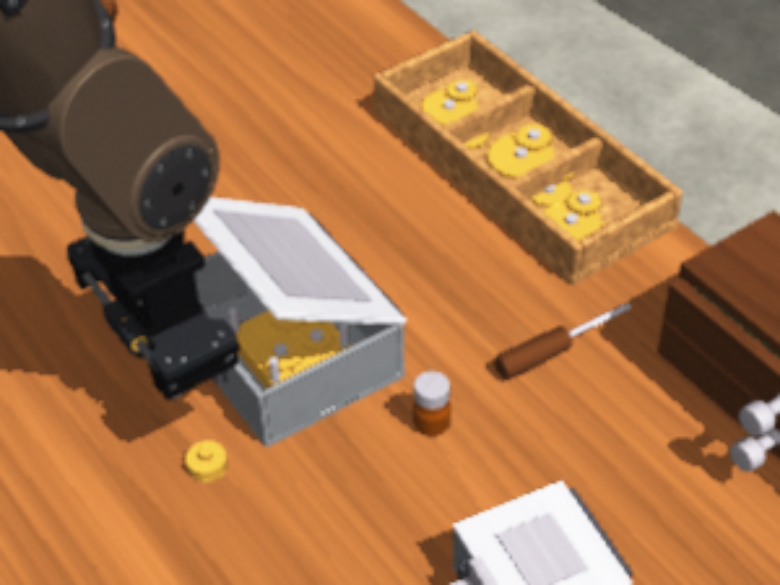

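The lid has popped up to the spring-pin position. I'll raise the hand straight up.

Request:
step_arm(steps=[{"dp": [0,0,-0.3],"turn": 0,"hand": 0},{"dp": [0,0,-0.8],"turn": 0,"hand": 0},{"dp": [0,0,-1.5],"turn": 0,"hand": 0},{"dp": [0,0,-2.2],"turn": 0,"hand": 0},{"dp": [0,0,-2.2],"turn": 0,"hand": 0}])

```text
time: 3.2
ee_pos: [0.405, 0.1488, 0.1258]
eef_rot: [0.028, 3.138, 0.001]
ft_force: [0.1, 0.5, -0.4]
finger_gap: 0.003
```

```bash
python3 - <<'E'
from h import *
o=manip.get_obs();print(o['ee_pos'],o['ft_force'])
a,_=manip.get_image("side");cv2.imwrite("pics/s4.png",cv2.resize(a[100:325,180:480],None,fx=2.6,fy=2.6))
a,d=manip.get_image("scene");W=world("scene",d);cv2.imwrite("pics/c4.png",cv2.resize(a[100:300,260:460],None,fx=3,fy=3))
m=(d>0)&(abs(W[...,1]-.10)<.03)&(W[...,0]>.45)&(W[...,0]<.62)&(W[...,2]>.085)
P=W[m]
if len(P): print(P[P[:,0].argsort()][::max(1,len(P)//12)].round(3)); 
E
```

```text
[0.40504017 0.14881058 0.12581338] [ 0.12317386  0.47511203 -0.41149534]
[[0.45  0.09  0.399]
 [0.454 0.094 0.414]
 [0.459 0.099 0.409]
 [0.488 0.118 0.159]
 [0.5   0.129 0.151]
 [0.512 0.119 0.145]
 [0.524 0.099 0.131]
 [0.535 0.118 0.132]
 [0.547 0.087 0.119]
 [0.557 0.079 0.109]
 [0.569 0.128 0.104]
 [0.58  0.088 0.095]
 [0.591 0.113 0.086]]
```

View pics/c4.png

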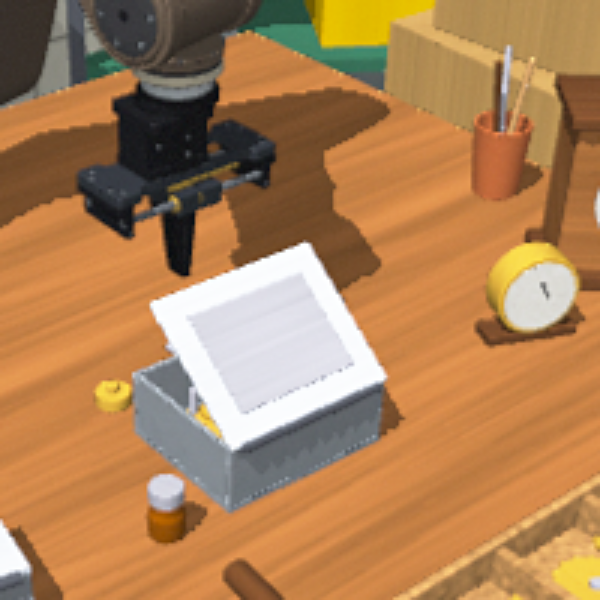

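The lid's free edge is at about (0.483, y, 0.16), as predicted for 0.63 rad. I'll push it along an arc.

Request:
step_arm(steps=[{"dp": [-0.62,0,0],"turn": 0,"hand": 0},{"dp": [-1.25,0,0],"turn": 0,"hand": 0},{"dp": [-1.65,0,0],"turn": 0,"hand": 0},{"dp": [-1.95,0,-0.3],"turn": 0,"hand": 0},{"dp": [-2.25,0,-0.55],"turn": 0,"hand": 0}])

```text
time: 3.8
ee_pos: [0.4926, 0.1468, 0.144]
eef_rot: [-0.028, -3.135, 0.001]
ft_force: [-1.6, -0.9, 1.6]
finger_gap: 0.006
```

```bash
python3 - <<'E'
from h import *
o=manip.get_obs();print(o['ee_pos'],o['ft_force'])
a,d=manip.get_image("scene");cv2.imwrite("pics/c5.png",cv2.resize(a[100:300,260:460],None,fx=3,fy=3))
E
```

```text
[0.49259221 0.14679517 0.14397047] [-1.62038709 -0.90789429  1.6433944 ]
```

View pics/c5.png

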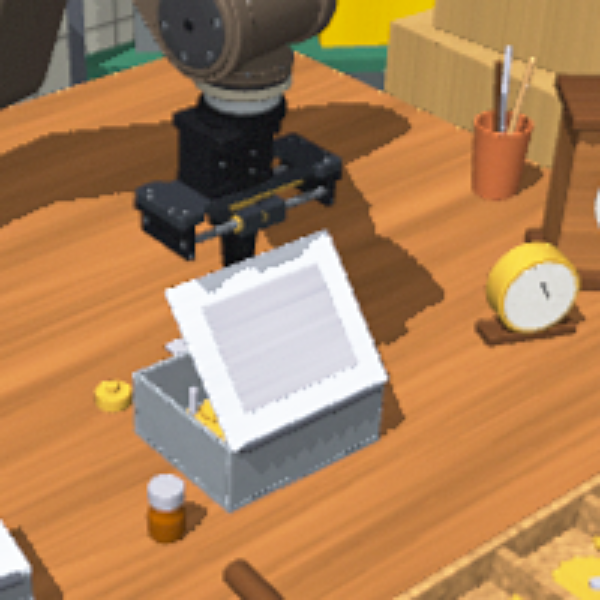

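The finger has lifted the lid's edge at 2.3 N with the gripper body clear of it. I'll carry on along the arc.

Request:
step_arm(steps=[{"dp": [-0.35,0,-0.28],"turn": 0,"hand": 0},{"dp": [-0.7,0,-0.48],"turn": 0,"hand": 0},{"dp": [-1.1,0,-0.68],"turn": 0,"hand": 0},{"dp": [-1.45,0,-0.8],"turn": 0,"hand": 0},{"dp": [-1.8,0,-0.88],"turn": 0,"hand": 0}])

```text
time: 4.35
ee_pos: [0.5663, 0.1456, 0.1791]
eef_rot: [-0.028, -3.139, 0.0]
ft_force: [-0.4, 0.2, 0.5]
finger_gap: -0.0
```

```bash
python3 - <<'E'
from h import *
o=manip.get_obs();print(o['ee_pos'],o['ft_force'])
a,d=manip.get_image("scene");cv2.imwrite("pics/c6.png",cv2.resize(a[100:300,260:460],None,fx=3,fy=3))
E
```

```text
[0.56631414 0.14559425 0.17913531] [-0.41513328  0.16395809  0.50173901]
```

View pics/c6.png

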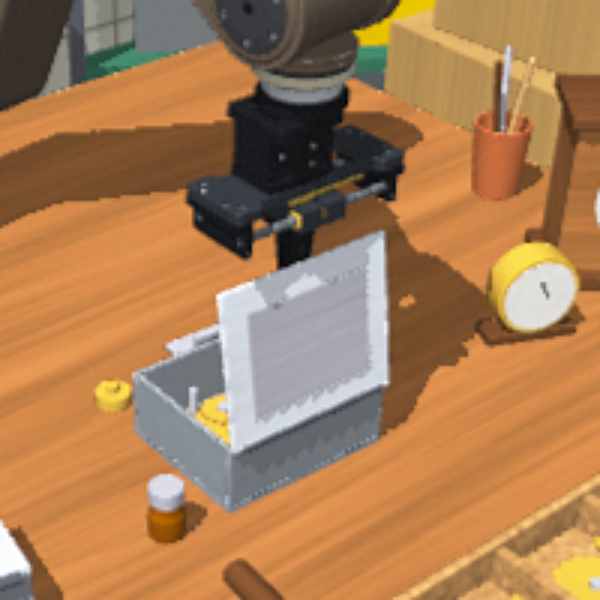

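Nearly upright now. I'll push it past vertical at the same height.

Request:
step_arm(steps=[{"dp": [-0.3,0,-0.1],"turn": 0,"hand": 0},{"dp": [-0.6,0,-0.1],"turn": 0,"hand": 0},{"dp": [-0.9,0,-0.1],"turn": 0,"hand": 0},{"dp": [-1.15,0,-0.1],"turn": 0,"hand": 0},{"dp": [-1.35,0,-0.1],"turn": 0,"hand": 0}])

```text
time: 4.9
ee_pos: [0.621, 0.1447, 0.1841]
eef_rot: [-0.028, -3.141, -0.0]
ft_force: [-1.0, -0.1, 0.2]
finger_gap: -0.0
```

```bash
python3 - <<'E'
from h import *
o=manip.get_obs();print(o['ee_pos'],o['ft_force'])
a,d=manip.get_image("scene");cv2.imwrite("pics/c7.png",cv2.resize(a[100:300,260:460],None,fx=3,fy=3))
E
```

```text
[0.62096031 0.14466303 0.18407866] [-1.03583106 -0.09319541  0.22616287]
```

View pics/c7.png

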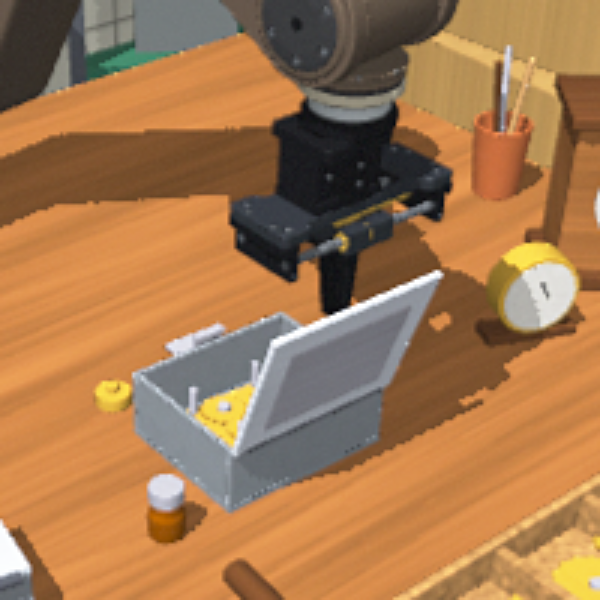

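The lid leans back past vertical. I'll withdraw the hand, first toward the front and then up.

Request:
step_arm(steps=[{"dp": [0.4,0,0],"turn": 0,"hand": 0},{"dp": [1.2,0,0],"turn": 0,"hand": 0},{"dp": [2.2,0,-0.3],"turn": 0,"hand": 0},{"dp": [3.2,0,-0.9],"turn": 0,"hand": 0},{"dp": [4.0,0,-1.5],"turn": 0,"hand": 0}])

```text
time: 5.45
ee_pos: [0.4579, 0.1475, 0.2449]
eef_rot: [-0.028, -3.14, 0.0]
ft_force: [1.2, 0.5, 0.6]
finger_gap: 0.002
```

Request:
step_arm(steps=[{"dp": [0,0,0],"turn": 0,"hand": 0},{"dp": [0,0,0],"turn": 0,"hand": 0},{"dp": [0,0,0],"turn": 0,"hand": 0},{"dp": [0,0,0],"turn": 0,"hand": 0},{"dp": [0,0,0],"turn": 0,"hand": 0}])

```text
time: 5.95
ee_pos: [0.4607, 0.1475, 0.2438]
eef_rot: [-0.029, -3.14, 0.0]
ft_force: [0.6, -0.3, 0.4]
finger_gap: 0.005
```

```bash
python3 - <<'E'
from h import *
o=manip.get_obs();print(o['ee_pos'],o['ft_force'])
a,d=manip.get_image("scene");W=world("scene",d);cv2.imwrite("pics/c8.png",a)
m=(d>0)&(abs(W[...,1]-.145)<.06)&(W[...,0]>.58)&(W[...,0]<.72)&(W[...,2]>.09)&(W[...,2]<.21)
P=W[m];s=np.polyfit(P[:,2],P[:,0],1);print(len(P),'lid angle',np.pi/2+np.arctan(s[0]))
E
```

```text
[0.46067959 0.1474505  0.24376377] [ 0.59797861 -0.25068335  0.42089529]
937 lid angle 1.882037539656968
```

View pics/c8.png

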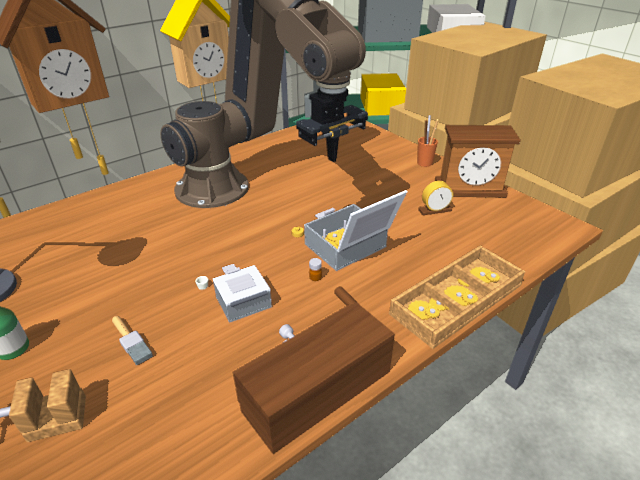

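The lid stands open at about 1.88 rad with its free edge near (400,195). The hand is clear, the small box at (242,290) is shut, and nothing visible has moved. I'm handing the job in.

```bash
python3 -c "
from cell import manip
print(manip.job_done())"
```

```text
the job is handed in; nothing more can be done
None
```

The large box's lid now stands open by itself against its stop, and I have handed the job in. With closed fingertips I pressed the release tab, using about 4 N at the end. I then pushed the lid's front edge up and back along an arc until it was past vertical, and withdrew toward the front and up.

- **Lid:** after the hand was away, the depth image gave an angle of about 1.88 rad, against 1.9 at the stop.
- **Hand:** it stopped about 0.24 m above the bench, clear of everything, with the wrist force reading under 1 N (noise level).
- **Surroundings:** in the last picture the small box is shut and the things I could see are where they were. The loupe is hidden behind the open lid in that view. I last saw it, undisturbed, just before the press.
- **Tab:** I did not measure its angle after release. It looked back at rest in the pictures.

The run took about 6 s of the 48 s allowed, and no check failed or disagreed. The system reports no verdict.

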